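# Pop open the wide food box and steady its lid

## Robot

A 6-joint arm with a two-finger parallel gripper is mounted at the origin on the work surface. World frame = base frame: x ahead of the robot, y to its left, z up, the work surface at z = 0. Lengths are in m, angles in rad, forces in N, time in s.
With the tool pointing down it reaches from about 0.25 to 0.775 m from the base axis. Payload 4 kg.
Tool frame: the origin (TCP) lies at the very end of the fingers, on their centre line; the grasp point (between the pads) lies 19 mm behind it; y points along the fingers, x is the direction in which the jaws open and shut, and the axes are right-handed (so a half turn about y gives the same grasp; the last joint's range is limited). The gripper opens to 94 mm and grips with 3 to 60 N. Pads are 16 mm wide; open, the fingers measure 119 mm over their backs; the gripper's body (75 mm by 177 mm) begins 78 mm behind the grasp point.
Start: joints at [1.211, 0.087, 1.371, -0, 1.684, -0.103], TCP at [0.14, 0.532, 0.206] pointing down, gripper open.
Joint ranges: [-3.1, 3.1], [-0.76, 2.03], [0.27, 2.55], [-1.08, 4.22], [0.17, 2.65], [-2.57, 2.57]. Speed limits (rad/s): [2.79, 2.79, 3.14, 3.14, 3.14, 3.14].

## Interface

Orientations are given as [roll, pitch, yaw] about the fixed x, y, z axes, in that order (R = Rz(yaw) Ry(pitch) Rx(roll)).
In Python, from bench import robot, snapshot, workorder gives the robot as it stands.
- The arm moves only by the tool play_rows, never from a script. Its argument "steps" is a list of rows, each an object of numbers: "x", "y", "z": the shift along the world's x, y, z in m; "rx", "ry", "rz": the turn, a rotation vector about the world's x, y, z in rad; "hand": the finger opening in m, from 0 to 0.094. A call has 1 to 8 rows; each row shifts and turns the commanded pose from where the row before left it; what a row does not reach is not made up. A row lasts 1/8 s, in which the tool goes at most 62.5 mm and 10.7 degrees, less where a joint would pass 70% of its speed; a pose out of reach is approached as far as the arm can. A call is refused whole if a number of a shift passes 0.0625 or a number of a turn 0.188, either way. A call with a gripper value outside its range is refused whole. The fingers move at their own pace and stop on an object; the grip force is fixed at half the most. Time passes only in rows, so rows that do not move let the fingers close. It gives the time, the measured TCP pose, the force and the opening at its end, in the units of the state.
- robot.get_obs(): the state, without advancing time (a new reading comes with each control period).
- snapshot(name): name is "scene" or "side" or "wrist"; returns a dict with "color" (420x560x3 uint8, red, green, blue), "range_z" (420x560 float32, m along the optical axis (not along the pixel's ray), 0 where there is no reading), "fov_y" (degrees; the focal length in pixels is half the picture's height over the tangent of half this angle, whatever the lens; pixels are square), "cx", "cy" (the principal point, pixels), "T" (4x4, takes a point from camera to world coordinates). Camera axes: x right, y down, z forward; pixel columns grow to the right and rows downward; lengths in m; the calibration is good to about 2 mm. The wrist camera is an equidistant fisheye: a pixel r from the principal point sees the ray r / f radians off the axis. A picture is of the moment at which its call begins.
- workorder.close_job(): hands the job in, once; it reports no verdict.
The state is a dict: "time": time; "joint_positions": joint angles; "qvel": joint speeds; "joint_torque": joint torques, N m; "tool_pos": TCP position; "ee_rot": TCP orientation; "wrist_force": force on the tool from outside, world axes, zero at the start; "wrist_torque": the same for the moment, N m; "width": finger opening in m.
Only numpy, scipy, OpenCV 4.12 (cv2) and the standard library are available. Lean on these libraries where they do the work, as an engineer would, in place of code of your own. Each camera call takes 0.05 s, during which the arm holds its last target.

## Task

Press the release button on the ledge of the wider of the two steel food boxes so that its sprung lid pops up and bobs. Then lay the closed fingers on the bobbing lid from above, without pushing it shut, hold it still for a good second, and lift away slowly so that it is left standing part open and at rest. Leave the narrow box's lid shut.

Things in the scene. Friction and masses are not known exactly. Their poses are not given: they have to be found in the camera images.
- wide_box_button_top (a point): Top centre of the wide box's button: black, round, 26 mm across, 78 mm above the table, in a dark 42 mm collar on a steel ledge 60 mm high. Pressed straight down 6 mm to its stop; 5 N fully down, lid released after 4 mm. x: level, from button to hinge (box turned up to 0.3 rad); y: left along the lid's edge; z up. Along x: lid's near edge at 52 mm, hinge line at 222 mm, 90 mm above table.
- wide_box_lid (a joint): Opening of the wide box's lid, rad: 0 shut and latched, grows as its near edge rises, stop at 0.8. Steel slab 170 deep x 200 wide x 16 mm, 0.35 kg. Released, it flies up away from a hand over the button, then bobs about twice a second, at first between about 0.25 and 0.8, dying away over some 10 s around its spring balance of 0.50 to 0.60. Soft: 1 N at the edge moves it 0.25 rad, 2.5 N shuts it.
- wide_box_lid_edge (a point): Middle of the near upper edge of the wide box's lid; moves with it. Height above the table: 106 mm shut, about 193 mm at 0.55 rad (then 33 mm nearer the hinge), 224 mm at the stop. Axes: x along the lid to the hinge, 170 mm away, y along the edge, z out of the upper face. Both boxes are fixed, plain steel, side by side, either one on the left.
- narrow_box_lid_edge (a point): Middle of the near upper edge of the lid of the narrow box, which stays shut: 106 mm above the table. Same as the wide box but 130 mm wide, with the same button 52 mm in front of this edge. Other bystanders, loose: open steel pan (170 x 150 x 100 mm) far left, saucepan (130 mm across, 85 mm tall) far right, beaker behind.

How it is judged:
By the outcome, as a careful person would: the job done as asked, in the order asked, and still so for the second after the job is handed in, with the robot touching nothing.
It also fails if it takes over 53 s, if anything falls off the work surface, if the arm or the gripper's body presses on something with over 40 N, if the wrist force passes 120 N, or if a joint passes its speed limit or range.

## Working session

There is one attempt and no reset: what is moved stays moved. The work goes in short steps, Python scripts to look and compute and a tool call to move; the robot and the scene stay as the last step left them, time stands still between calls to the robot, and variables do not carry over. Pictures are saved under pics/ and viewed, and the job is handed in when it is done.

Besides the shell and the picture viewer there is one more tool, called after ">>>" as name(argument=value, ...), one argument or row to a line, values as JSON. play_rows: Moves the arm, as the interface text tells. Its arguments: {"type":"object","properties":{"steps":{"type":"array"}},"required":["steps"]}

```bash
mkdir -p pics; ls
cat > h.py <<'E'
import numpy as np, cv2
from bench import robot, snapshot, workorder
def save(s,n): cv2.imwrite(f'pics/{n}.png', s['color'][:,:,::-1])
def pts(s):
    H,W=s['range_z'].shape; f=H/2/np.tan(np.radians(s['fov_y'])/2)
    v,u=np.mgrid[:H,:W]; z=s['range_z']
    P=np.stack([(u-s['cx'])/f*z,(v-s['cy'])/f*z,z],-1)
    return P@s['T'][:3,:3].T+s['T'][:3,3]
E
python3 - <<'E'
from h import *
o=robot.get_obs(); print(o)
for n in('scene','side'):
    s=snapshot(n); save(s,n+'0'); np.savez(n+'0.npz',**s); print(n,s['fov_y'],s['T'].round(3))
E
```

```text
pics
{'time': 0.0, 'joint_positions': array([ 1.21088836e+00,  8.79578401e-02,  1.37223402e+00, -6.28413541e-06,
        1.68361187e+00, -1.03057216e-01]), 'qvel': array([ 8.57927071e-05,  8.02600855e-04, -3.56482309e-04, -6.15965743e-04,
       -1.80102015e-03, -7.99243487e-04]), 'joint_torque': array([ 1.22718331e-03, -3.40189576e+01, -3.02424431e+01,  7.18302839e-02,
        3.31487751e-02, -1.52831631e-04]), 'tool_pos': array([0.13950913, 0.53144467, 0.20431291]), 'ee_rot': array([-1.57057508,  0.00219998,  1.31394512]), 'wrist_force': array([ 0.62194904, -0.87474746,  0.05614658]), 'wrist_torque': array([-0.0501236 ,  0.01688272, -0.00487205]), 'width': 0.09390113741067192}
scene 46.23397623447069 [[-0.264  0.753 -0.603  1.097]
 [ 0.965  0.199 -0.174  0.129]
 [-0.011 -0.627 -0.779  0.812]
 [ 0.     0.     0.     1.   ]]
side 46.72918132138392 [[-0.9   -0.272  0.341  0.295]
 [-0.436  0.549 -0.713  0.589]
 [ 0.007 -0.79  -0.613  0.648]
 [ 0.     0.     0.     1.   ]]
```

View pics/scene0.png

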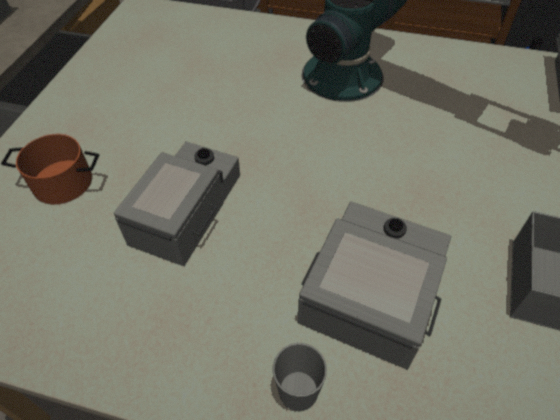

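View pics/side0.png

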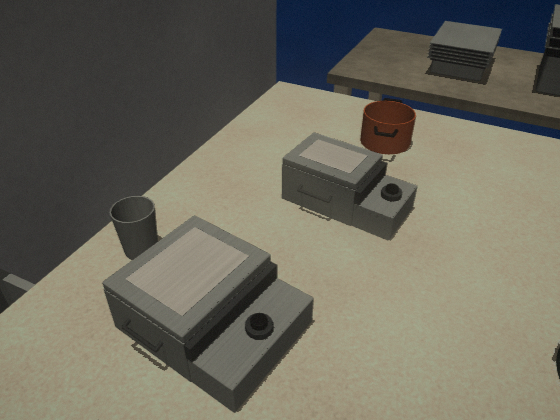

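The scene view shows the wide box's button at about (396,226) and the narrow one's at (204,155). In the side view they are at about (259,325) and (391,191). The wide box is on the robot's left, and both lids are shut.

```bash
cat >> h.py <<'E'
def ray(s,u,v,h):
    H=420; f=H/2/np.tan(np.radians(float(s['fov_y']))/2)
    d=s['T'][:3,:3]@np.array([(u-s['cx'])/f,(v-s['cy'])/f,1]); o=s['T'][:3,3]
    return o+d*(h-o[2])/d[2]
E
python3 - <<'E'
from h import *
for n,b,l in(('scene',(396,226),None),('side',(259,325),None)):
    s=dict(np.load(n+'0.npz')); P=pts(s); g=s['color'].max(-1)
    u0,v0=b
    m=np.zeros(g.shape,bool); m[v0-16:v0+17,u0-16:u0+17]=1
    hz=P[...,2]
    top=m&(g<60)&(hz>.0735)&(hz<.084)
    print(n,'gray',g[v0-3:v0+4:3,u0-3:u0+4:3].tolist(),'top n',top.sum(),P[top].mean(0).round(4) , np.median(P[top],0).round(4))
    ys,xs=np.where(top); print('ray',xs.mean(),ys.mean(),ray(s,xs.mean(),ys.mean(),.078).round(4))
    dark=m&(g<50); ys,xs=np.where(dark); print('dark',xs.mean(),ys.mean())
    # lid top
    lm=(abs(hz-.106)<.006)&(P[...,1]>0.0)&(P[...,0]>.3)&(P[...,0]<.8)&(s['range_z']>0)
    k,lab,st,c=cv2.connectedComponentsWithStats(lm.astype(np.uint8))
    for i in range(1,k):
        if st[i,4]>1500:
            q=P[lab==i][:,:2]; r=cv2.minAreaRect(q.astype(np.float32)*1000); print('lid',st[i,4],r,cv2.boxPoints(r).round(1).tolist(), P[lab==i][:,2].mean())
E
```

```text
scene gray [[22, 28, 22], [26, 21, 27], [16, 17, 25]] top n 178 [0.5259 0.1889 0.0792] [0.5271 0.1892 0.0809]
ray 394.9269662921348 225.8932584269663 [0.5249 0.189  0.078 ]
dark 394.468992248062 227.5968992248062
lid 11166 ((655.0888671875, 166.07595825195312), (200.40927124023438, 172.97686767578125), 79.98588562011719) [[552.5, 82.4000015258789], [722.7999877929688, 52.400001525878906], [757.7000122070312, 249.6999969482422], [587.2999877929688, 279.79998779296875]] 0.10786273916682652
side gray [[25, 27, 28], [32, 36, 26], [22, 24, 26]] top n 246 [0.5188 0.1936 0.0801] [0.5186 0.1942 0.0809]
ray 258.7357723577236 321.0528455284553 [0.5196 0.1921 0.078 ]
dark 258.44864864864866 325.7855855855856
lid 10543 ((654.9298706054688, 167.65463256835938), (201.35800170898438, 172.6426239013672), 80.17610168457031) [[552.7000122070312, 83.19999694824219], [722.7999877929688, 53.70000076293945], [757.2000122070312, 252.10000610351562], [587.0999755859375, 281.6000061035156]] 0.10657347334041253
```

>>> play_rows(
  steps=[
    {"x": 0.03,"y": -0.027,"rz": 0.0105,"hand": 0},
    {"x": 0.04,"y": -0.036,"rz": 0.0105,"hand": 0},
    {"x": 0.04,"y": -0.036,"rz": 0.0105,"hand": 0},
    {"x": 0.04,"y": -0.036,"rz": 0.0105,"hand": 0},
    {"x": 0.04,"y": -0.036,"rz": 0.0105,"hand": 0},
    {"x": 0.04,"y": -0.036,"rz": 0.0105,"hand": 0},
    {"x": 0.04,"y": -0.036,"rz": 0.0105,"hand": 0},
    {"x": 0.03,"y": -0.027,"rz": 0.0105,"hand": 0},
  ],
)

```text
schema error: expected keys x, y, z, rx, ry, rz, hand
```

>>> play_rows(
  steps=[
    {"x": 0.03,"y": -0.027,"z": 0,"rx": 0,"ry": 0,"rz": 0.0105,"hand": 0},
    {"x": 0.04,"y": -0.036,"z": 0,"rx": 0,"ry": 0,"rz": 0.0105,"hand": 0},
    {"x": 0.04,"y": -0.036,"z": 0,"rx": 0,"ry": 0,"rz": 0.0105,"hand": 0},
    {"x": 0.04,"y": -0.036,"z": 0,"rx": 0,"ry": 0,"rz": 0.0105,"hand": 0},
    {"x": 0.04,"y": -0.036,"z": 0,"rx": 0,"ry": 0,"rz": 0.0105,"hand": 0},
    {"x": 0.04,"y": -0.036,"z": 0,"rx": 0,"ry": 0,"rz": 0.0105,"hand": 0},
    {"x": 0.04,"y": -0.036,"z": 0,"rx": 0,"ry": 0,"rz": 0.0105,"hand": 0},
    {"x": 0.03,"y": -0.027,"z": 0,"rx": 0,"ry": 0,"rz": 0.0105,"hand": 0},
  ],
)

```text
time: 1.1
tool_pos: [0.4408, 0.2602, 0.2049]
ee_rot: [-1.57, 0.001, 1.397]
wrist_force: [-0.3, -0.1, 0.3]
width: 0.0176
```

>>> play_rows(
  steps=[
    {"x": 0.03,"y": -0.027,"z": -0.01,"rx": 0,"ry": 0,"rz": 0,"hand": 0},
    {"x": 0.03,"y": -0.027,"z": -0.03,"rx": 0,"ry": 0,"rz": 0,"hand": 0},
    {"x": 0.02,"y": -0.017,"z": -0.03,"rx": 0,"ry": 0,"rz": 0,"hand": 0},
    {"x": 0,"y": 0,"z": -0.02,"rx": 0,"ry": 0,"rz": 0,"hand": 0},
    {"x": 0,"y": 0,"z": 0,"rx": 0,"ry": 0,"rz": 0,"hand": 0},
    {"x": 0,"y": 0,"z": 0,"rx": 0,"ry": 0,"rz": 0,"hand": 0},
  ],
)

```text
time: 1.85
tool_pos: [0.5199, 0.1913, 0.1163]
ee_rot: [-1.572, -0.001, 1.398]
wrist_force: [0.4, -0.6, -1.0]
width: 0.0004
```

Run:
```python
from h import *
o=robot.get_obs(); print(o['time'],o['tool_pos'],o['ee_rot'],o['wrist_force'],o['width'])
for n in('scene','side'):
    s=snapshot(n); save(s,n+'1'); np.savez(n+'1.npz',**s)
a=cv2.imread('pics/scene1.png')[130:350,280:500]; b=cv2.imread('pics/side1.png')[180:400,120:340]
cv2.imwrite('pics/c1.png',cv2.resize(np.hstack([a,b]),(800,400)))
```

```text
1.85 [0.5198973  0.19128167 0.11625493] [-1.57158907e+00 -5.07103846e-04  1.39837744e+00] [ 0.35992243 -0.55995427 -0.98369212] 0.0004024591578633516
```

View pics/c1.png

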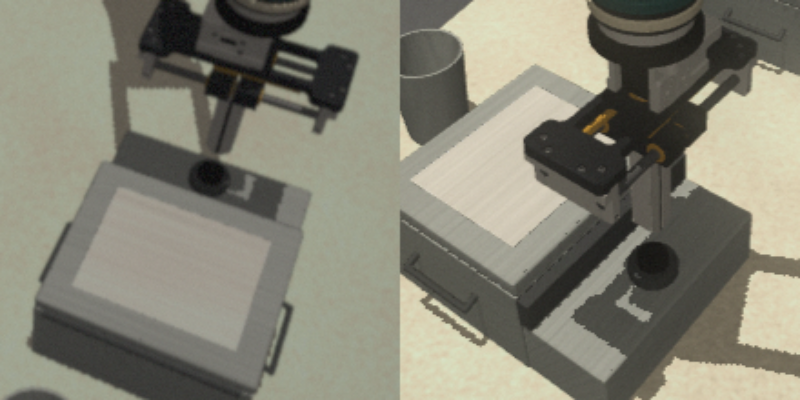

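>>> play_rows(
  steps=[
    {"x": 0,"y": 0,"z": -0.02,"rx": 0,"ry": 0,"rz": 0,"hand": 0},
    {"x": 0,"y": 0,"z": -0.014,"rx": 0,"ry": 0,"rz": 0,"hand": 0},
    {"x": 0,"y": 0,"z": -0.006,"rx": 0,"ry": 0,"rz": 0,"hand": 0},
    {"x": 0,"y": 0,"z": -0.003,"rx": 0,"ry": 0,"rz": 0,"hand": 0},
    {"x": 0,"y": 0,"z": -0.002,"rx": 0,"ry": 0,"rz": 0,"hand": 0},
    {"x": 0,"y": 0,"z": 0,"rx": 0,"ry": 0,"rz": 0,"hand": 0},
  ],
)

```text
time: 2.7
tool_pos: [0.5201, 0.1914, 0.076]
ee_rot: [-1.573, -0.001, 1.398]
wrist_force: [-7.8, -2.5, 18.9]
width: 0.0005
```

```bash
cat >> h.py <<'E'
B=np.array([.520,.191]); D=np.array([.985,-.173])
def lid(s):
    P=pts(s); q=P[...,:2]-B; x=q@D; y=q@np.array([.173,.985]); z=P[...,2]
    # points on upper lid surface away from hand: |y| 50..92, x 140..215
    m=(abs(y)>.055)&(abs(y)<.092)&(x>.14)&(x<.215)&(z>.09)&(z<.26)&(s['range_z']>0)
    xs,zs=x[m],z[m]
    if len(xs)<50: return None
    for _ in range(3):
        p=np.polyfit(xs,zs,1); r=abs(np.polyval(p,xs)-zs); k=r<max(.004,np.median(r)*2); xs,zs=xs[k],zs[k]
    return -np.arctan(p[0]), len(xs)
E
python3 - <<'E'
from h import *
o=robot.get_obs(); print(o['time'],o['tool_pos'],o['wrist_force'])
s=snapshot('scene'); save(s,'s2'); print(lid(s))
E
```

```text
2.7 [0.52011152 0.19141905 0.07596856] [-7.77135822 -2.49395557 18.86671826]
(np.float64(0.47332113337078496), 2625)
```

View pics/s2.png

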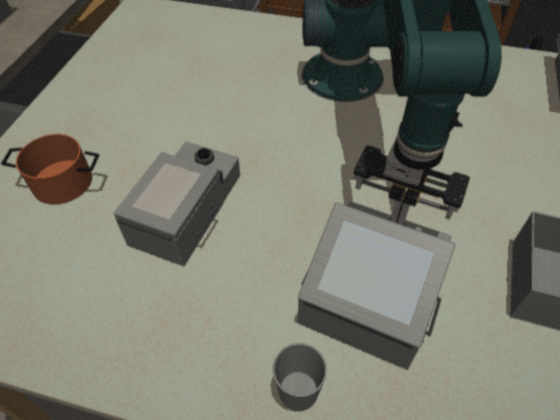

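The scene view shows the wide lid up at about (380,260), at roughly 0.47 rad. The narrow lid is shut. Now I'll raise the hand and bring it over the lid.

>>> play_rows(
  steps=[
    {"x": 0,"y": 0,"z": 0.03,"rx": 0,"ry": 0,"rz": 0,"hand": 0},
    {"x": 0,"y": 0,"z": 0.055,"rx": 0,"ry": 0,"rz": 0,"hand": 0},
    {"x": 0,"y": 0,"z": 0.055,"rx": 0,"ry": 0,"rz": 0,"hand": 0},
    {"x": 0,"y": 0,"z": 0.05,"rx": 0,"ry": 0,"rz": 0,"hand": 0},
    {"x": 0.03,"y": -0.005,"z": 0,"rx": 0,"ry": 0,"rz": 0,"hand": 0},
    {"x": 0.05,"y": -0.009,"z": 0,"rx": 0,"ry": 0,"rz": 0,"hand": 0},
    {"x": 0.043,"y": -0.008,"z": 0,"rx": 0,"ry": 0,"rz": 0,"hand": 0},
    {"x": 0,"y": 0,"z": 0,"rx": 0,"ry": 0,"rz": 0,"hand": 0},
  ],
)

```text
time: 3.75
tool_pos: [0.6444, 0.1679, 0.2573]
ee_rot: [-1.567, 0.002, 1.396]
wrist_force: [0.1, -0.6, -0.8]
width: 0.0006
```

Run:
```python
from h import *
for i in range(6):
    o=robot.get_obs(); s=snapshot('scene'); print(o['time'],o['tool_pos'].round(4),o['wrist_force'].round(2),lid(s))
save(s,'s3'); s=snapshot('side'); save(s,'d3')
cv2.imwrite('pics/c3.png',cv2.resize(np.hstack([cv2.imread('pics/s3.png'),cv2.imread('pics/d3.png')]),(800,300)))
```

```text
3.75 [0.6444 0.1679 0.2573] [ 0.06 -0.58 -0.76] (np.float64(0.7336493553035297), 3161)
3.8 [0.6431 0.1685 0.2586] [ 0.27  0.53 -0.02] (np.float64(0.7310045956764973), 3134)
3.85 [0.6424 0.169  0.2599] [0.12 0.57 0.36] (np.float64(0.6518795331680005), 2951)
3.9 [0.6421 0.1693 0.2608] [-0.59  0.06 -0.  ] (np.float64(0.5313751647531835), 2710)
3.95 [0.6418 0.1694 0.2615] [ 0.35 -0.04 -0.72] (np.float64(0.42613811188940537), 2538)
4.0 [0.6418 0.1695 0.2618] [-0.22  0.55 -0.35] (np.float64(0.37923796627100914), 2458)
```

View pics/c3.png

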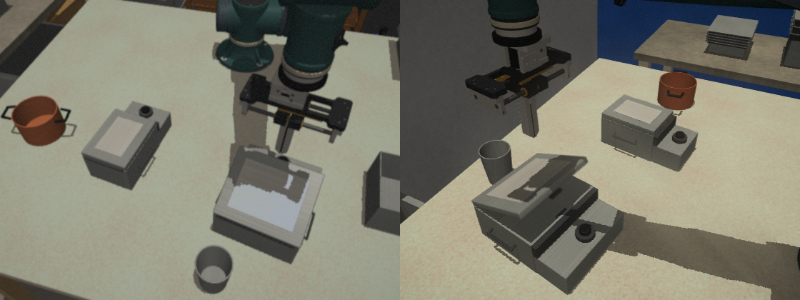

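The two views show the hand above the lid, which is bobbing between about 0.38 and 0.73 rad. Next is a gentle descent.

>>> play_rows(
  steps=[
    {"x": 0,"y": 0,"z": -0.03,"rx": 0,"ry": 0,"rz": 0,"hand": 0},
    {"x": 0,"y": 0,"z": -0.025,"rx": 0,"ry": 0,"rz": 0,"hand": 0},
    {"x": 0,"y": 0,"z": -0.01,"rx": 0,"ry": 0,"rz": 0,"hand": 0},
    {"x": 0,"y": 0,"z": -0.007,"rx": 0,"ry": 0,"rz": 0,"hand": 0},
    {"x": 0,"y": 0,"z": -0.005,"rx": 0,"ry": 0,"rz": 0,"hand": 0},
    {"x": 0,"y": 0,"z": -0.005,"rx": 0,"ry": 0,"rz": 0,"hand": 0},
    {"x": 0,"y": 0,"z": -0.004,"rx": 0,"ry": 0,"rz": 0,"hand": 0},
    {"x": 0,"y": 0,"z": -0.004,"rx": 0,"ry": 0,"rz": 0,"hand": 0},
  ],
)

```text
time: 5.1
tool_pos: [0.6429, 0.169, 0.1705]
ee_rot: [-1.571, -0.0, 1.398]
wrist_force: [0.2, 0.7, -0.0]
width: 0.0004
```

Run:
```python
from h import *
for i in range(6):
    o=robot.get_obs(); s=snapshot('scene'); print(o['time'],o['tool_pos'].round(4),o['wrist_force'].round(2),lid(s))
```

```text
5.1 [0.6429 0.169  0.1705] [ 0.22  0.75 -0.04] (np.float64(0.5226194873012147), 2696)
5.15 [0.6425 0.1689 0.1697] [-0.69  0.38  0.04] (np.float64(0.5136922632935815), 2687)
5.2 [0.6425 0.1689 0.1698] [-0.77 -0.37  0.13] (np.float64(0.5165642785536376), 2695)
5.25 [0.6426 0.1689 0.1702] [-0.35  0.06 -0.02] (np.float64(0.5202352203266062), 2678)
5.3 [0.6427 0.169  0.1704] [ 0.27 -0.3   0.36] (np.float64(0.5210115179289526), 2687)
5.35 [0.6428 0.169  0.1706] [-0.52 -0.06 -0.05] (np.float64(0.5236412175219576), 2704)
```

The lid is resting against the fingers at about 0.52 rad. I'll go a little lower so the contact is sure, then hold.

>>> play_rows(
  steps=[
    {"x": 0,"y": 0,"z": -0.003,"rx": 0,"ry": 0,"rz": 0,"hand": 0},
    {"x": 0,"y": 0,"z": -0.003,"rx": 0,"ry": 0,"rz": 0,"hand": 0},
    {"x": 0,"y": 0,"z": -0.003,"rx": 0,"ry": 0,"rz": 0,"hand": 0},
    {"x": 0,"y": 0,"z": -0.002,"rx": 0,"ry": 0,"rz": 0,"hand": 0},
    {"x": 0,"y": 0,"z": 0,"rx": 0,"ry": 0,"rz": 0,"hand": 0},
    {"x": 0,"y": 0,"z": 0,"rx": 0,"ry": 0,"rz": 0,"hand": 0},
    {"x": 0,"y": 0,"z": 0,"rx": 0,"ry": 0,"rz": 0,"hand": 0},
    {"x": 0,"y": 0,"z": 0,"rx": 0,"ry": 0,"rz": 0,"hand": 0},
  ],
)

```text
time: 6.4
tool_pos: [0.6428, 0.169, 0.1597]
ee_rot: [-1.571, -0.0, 1.398]
wrist_force: [0.6, -0.2, 0.3]
width: 0.0005
```

Run:
```python
from h import *
for i in range(5):
    o=robot.get_obs(); s=snapshot('scene'); print(o['time'],o['tool_pos'].round(4),o['wrist_force'].round(2),lid(s))
s=snapshot('side'); save(s,'d4')
```

```text
6.4 [0.6428 0.169  0.1597] [ 0.6  -0.17  0.29] (np.float64(0.45050094402478386), 2544)
6.45 [0.6428 0.169  0.1596] [-0.13 -0.36  0.5 ] (np.float64(0.44996057357580216), 2557)
6.5 [0.6428 0.169  0.1596] [-0.36 -0.42  0.51] (np.float64(0.449735847574687), 2540)
6.55 [0.6428 0.169  0.1595] [ 0.24 -0.1   1.08] (np.float64(0.44855163231207135), 2551)
6.6 [0.6427 0.169  0.1595] [0.55 0.14 0.79] (np.float64(0.45148987128041174), 2566)
```

View pics/d4.png

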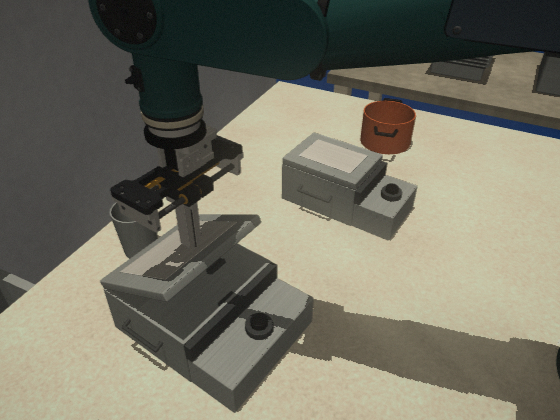

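>>> play_rows(
  steps=[
    {"x": 0,"y": 0,"z": 0,"rx": 0,"ry": 0,"rz": 0,"hand": 0},
    {"x": 0,"y": 0,"z": 0,"rx": 0,"ry": 0,"rz": 0,"hand": 0},
    {"x": 0,"y": 0,"z": 0,"rx": 0,"ry": 0,"rz": 0,"hand": 0},
    {"x": 0,"y": 0,"z": 0,"rx": 0,"ry": 0,"rz": 0,"hand": 0},
    {"x": 0,"y": 0,"z": 0,"rx": 0,"ry": 0,"rz": 0,"hand": 0},
    {"x": 0,"y": 0,"z": 0,"rx": 0,"ry": 0,"rz": 0,"hand": 0},
    {"x": 0,"y": 0,"z": 0,"rx": 0,"ry": 0,"rz": 0,"hand": 0},
    {"x": 0,"y": 0,"z": 0,"rx": 0,"ry": 0,"rz": 0,"hand": 0},
  ],
)

```text
time: 7.7
tool_pos: [0.6427, 0.169, 0.1595]
ee_rot: [-1.571, -0.0, 1.398]
wrist_force: [0.7, -0.8, 0.4]
width: 0.0005
```

The side view shows the closed fingers on the lid at about (190,235). The lid held at 0.45 rad with a 0.3–1 N upward reaction. Now the slow lift.

>>> play_rows(
  steps=[
    {"x": 0,"y": 0,"z": 0.0005,"rx": 0,"ry": 0,"rz": 0,"hand": 0},
    {"x": 0,"y": 0,"z": 0.001,"rx": 0,"ry": 0,"rz": 0,"hand": 0},
    {"x": 0,"y": 0,"z": 0.0015,"rx": 0,"ry": 0,"rz": 0,"hand": 0},
    {"x": 0,"y": 0,"z": 0.0015,"rx": 0,"ry": 0,"rz": 0,"hand": 0},
    {"x": 0,"y": 0,"z": 0.0015,"rx": 0,"ry": 0,"rz": 0,"hand": 0},
    {"x": 0,"y": 0,"z": 0.0015,"rx": 0,"ry": 0,"rz": 0,"hand": 0},
    {"x": 0,"y": 0,"z": 0.0015,"rx": 0,"ry": 0,"rz": 0,"hand": 0},
    {"x": 0,"y": 0,"z": 0.0015,"rx": 0,"ry": 0,"rz": 0,"hand": 0},
  ],
)

```text
time: 8.7
tool_pos: [0.6426, 0.169, 0.1701]
ee_rot: [-1.571, -0.0, 1.398]
wrist_force: [-0.3, -0.4, 0.4]
width: 0.0005
```

>>> play_rows(
  steps=[
    {"x": 0,"y": 0,"z": 0.0015,"rx": 0,"ry": 0,"rz": 0,"hand": 0},
    {"x": 0,"y": 0,"z": 0.0015,"rx": 0,"ry": 0,"rz": 0,"hand": 0},
    {"x": 0,"y": 0,"z": 0.0015,"rx": 0,"ry": 0,"rz": 0,"hand": 0},
    {"x": 0,"y": 0,"z": 0.0015,"rx": 0,"ry": 0,"rz": 0,"hand": 0},
    {"x": 0,"y": 0,"z": 0.0015,"rx": 0,"ry": 0,"rz": 0,"hand": 0},
    {"x": 0,"y": 0,"z": 0.0015,"rx": 0,"ry": 0,"rz": 0,"hand": 0},
    {"x": 0,"y": 0,"z": 0.0015,"rx": 0,"ry": 0,"rz": 0,"hand": 0},
    {"x": 0,"y": 0,"z": 0.0015,"rx": 0,"ry": 0,"rz": 0,"hand": 0},
  ],
)

```text
time: 9.7
tool_pos: [0.6427, 0.169, 0.1821]
ee_rot: [-1.571, -0.0, 1.398]
wrist_force: [0.2, -0.3, -0.2]
width: 0.0002
```

>>> play_rows(
  steps=[
    {"x": 0,"y": 0,"z": 0.0015,"rx": 0,"ry": 0,"rz": 0,"hand": 0},
    {"x": 0,"y": 0,"z": 0.0015,"rx": 0,"ry": 0,"rz": 0,"hand": 0},
    {"x": 0,"y": 0,"z": 0.0015,"rx": 0,"ry": 0,"rz": 0,"hand": 0},
    {"x": 0,"y": 0,"z": 0.0015,"rx": 0,"ry": 0,"rz": 0,"hand": 0},
    {"x": 0,"y": 0,"z": 0.0015,"rx": 0,"ry": 0,"rz": 0,"hand": 0},
    {"x": 0,"y": 0,"z": 0.0015,"rx": 0,"ry": 0,"rz": 0,"hand": 0},
    {"x": 0,"y": 0,"z": 0.0015,"rx": 0,"ry": 0,"rz": 0,"hand": 0},
    {"x": 0,"y": 0,"z": 0.0015,"rx": 0,"ry": 0,"rz": 0,"hand": 0},
  ],
)

```text
time: 10.7
tool_pos: [0.6427, 0.169, 0.1941]
ee_rot: [-1.571, -0.0, 1.398]
wrist_force: [1.0, -0.1, 0.3]
width: 0.0004
```

Run:
```python
from h import *
for i in range(4):
    o=robot.get_obs(); s=snapshot('scene'); print(o['time'],o['tool_pos'].round(4),o['wrist_force'].round(2),lid(s))
s=snapshot('side'); save(s,'d5')
```

```text
10.7 [0.6427 0.169  0.1941] [ 1.02 -0.07  0.25] (np.float64(0.5555748073922211), 2757)
10.75 [0.6428 0.169  0.1944] [0.25 0.28 0.31] (np.float64(0.5545806029067633), 2748)
10.8 [0.6428 0.169  0.1943] [0.58 0.11 0.52] (np.float64(0.5538552472507577), 2761)
10.85 [0.6428 0.169  0.1941] [ 0.04 -0.47  0.27] (np.float64(0.5511385726086233), 2745)
```

View pics/d5.png

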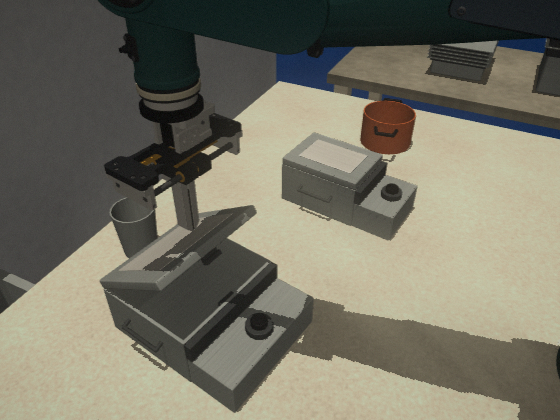

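The fingertips near (190,225) are now clear of the lid, which stands at about 0.55 rad. I'll lift well clear.

>>> play_rows(
  steps=[
    {"x": 0,"y": 0,"z": 0.003,"rx": 0,"ry": 0,"rz": 0,"hand": 0},
    {"x": 0,"y": 0,"z": 0.005,"rx": 0,"ry": 0,"rz": 0,"hand": 0},
    {"x": 0,"y": 0,"z": 0.01,"rx": 0,"ry": 0,"rz": 0,"hand": 0},
    {"x": 0,"y": 0,"z": 0.015,"rx": 0,"ry": 0,"rz": 0,"hand": 0},
    {"x": 0,"y": 0,"z": 0.015,"rx": 0,"ry": 0,"rz": 0,"hand": 0},
    {"x": 0,"y": 0,"z": 0.015,"rx": 0,"ry": 0,"rz": 0,"hand": 0},
    {"x": 0,"y": 0,"z": 0.01,"rx": 0,"ry": 0,"rz": 0,"hand": 0},
    {"x": 0,"y": 0,"z": 0,"rx": 0,"ry": 0,"rz": 0,"hand": 0},
  ],
)

```text
time: 11.95
tool_pos: [0.6432, 0.1691, 0.2684]
ee_rot: [-1.573, -0.001, 1.398]
wrist_force: [0.5, -0.6, -0.4]
width: 0.0009
```

>>> play_rows(
  steps=[
    {"x": 0,"y": 0,"z": 0,"rx": 0,"ry": 0,"rz": 0,"hand": 0},
    {"x": 0,"y": 0,"z": 0,"rx": 0,"ry": 0,"rz": 0,"hand": 0},
    {"x": 0,"y": 0,"z": 0,"rx": 0,"ry": 0,"rz": 0,"hand": 0},
    {"x": 0,"y": 0,"z": 0,"rx": 0,"ry": 0,"rz": 0,"hand": 0},
  ],
)

```text
time: 12.45
tool_pos: [0.6426, 0.169, 0.2667]
ee_rot: [-1.57, 0.0, 1.398]
wrist_force: [0.9, -0.3, -0.6]
width: 0.0003
```

Run:
```python
from h import *
for i in range(8):
    o=robot.get_obs(); s=snapshot('scene'); print(o['time'],o['tool_pos'].round(4),o['wrist_force'].round(2),lid(s))
save(s,'s6'); s=snapshot('side'); save(s,'d6')
cv2.imwrite('pics/c6.png',cv2.resize(np.hstack([cv2.imread('pics/s6.png'),cv2.imread('pics/d6.png')]),(800,300)))
```

```text
12.45 [0.6426 0.169  0.2667] [ 0.88 -0.32 -0.61] (np.float64(0.553940310184984), 2771)
12.5 [0.6426 0.169  0.2669] [0.77 0.77 0.69] (np.float64(0.5535537849492519), 2753)
12.55 [0.6427 0.1689 0.2669] [-0.19  0.22 -0.16] (np.float64(0.5551444444774162), 2758)
12.6 [0.6427 0.169  0.267 ] [ 0.25 -0.36  0.23] (np.float64(0.5535738431227704), 2738)
12.65 [0.6427 0.169  0.267 ] [ 0.43  0.06 -0.09] (np.float64(0.5531222731582526), 2757)
12.7 [0.6427 0.169  0.267 ] [0.1  0.11 0.01] (np.float64(0.5530636171511368), 2742)
12.75 [0.6427 0.169  0.2671] [ 0.04 -0.18 -0.01] (np.float64(0.5500661018044428), 2750)
12.8 [0.6427 0.169  0.267 ] [ 0.07 -0.46  0.47] (np.float64(0.5524517028302353), 2746)
```

View pics/c6.png

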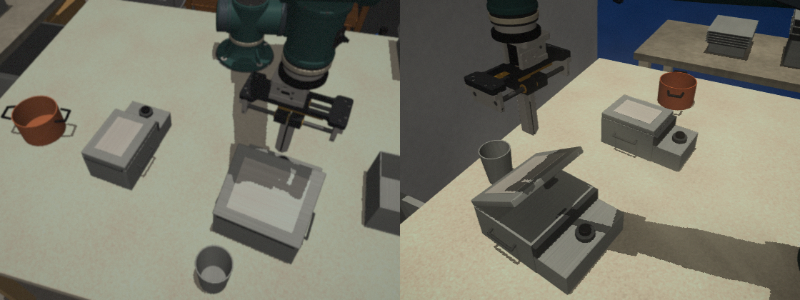

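The wide lid is at rest, part open, at about 0.553 rad. The hand is clear of it, and the narrow lid at (130,145) is shut.

```bash
python3 -c "
from h import *
print(workorder.close_job())"
```

```text
the job is handed in; nothing more can be done
None
```

The job is done and handed in, with the clock at about 12.9 s of the 53 s allowed.

- **Release:** I pressed the wide box's button to its stop, with about 19 N upward at the wrist, and the lid popped up and bobbed. I saw it swing between about 0.38 and 0.73 rad.
- **Steadying:** I laid the closed fingers on the lid and held it at about 0.45 rad for roughly 1.5 s without shutting it. I then lifted away at about 12 mm/s.
- **Last checks:** Eight pictures over 0.4 s put the lid at 0.550–0.555 rad, which is steady to within measurement noise. The fingertips are about 9 cm above it and the wrist force is only noise. The narrow lid is shut, and the saucepan, beaker and visible part of the pan look unmoved.
- **One disagreement:** At the button's stop the tool height read 76 mm, where about 72 mm was expected. The lid released all the same.

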